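# Load the dip-pot lane and close up the row

### The arm

A 6-joint arm with a two-finger parallel gripper is mounted at the origin on the work surface. World frame = base frame: x ahead of the robot, y to its left, z up, the work surface at z = 0. Lengths are in mm, angles in rad, forces in N, time in s.
With the tool pointing down it reaches from about 350 to 975 mm from the base axis. Payload 7.1 kg.
Tool frame: the origin (TCP) lies at the very end of the fingers, on their centre line; the grasp point (between the pads) lies 19 mm behind it; z points along the fingers, y is the line along which they close (so a half turn about z gives the same grasp; the last joint's range is limited). The gripper opens to 88 mm and grips with 3 to 60 N. Pads are 20 mm wide; open, the fingers measure 115 mm over their backs; the gripper's body (75 mm by 178 mm) begins 61 mm behind the grasp point.
Start: joints at [-1.313, 0.423, 1.63, -0, 1.089, -0.019], TCP at [170.818, -601.187, 222.675] pointing down, gripper open.
Joint ranges: [-3, 3], [-0.9, 2.11], [0.09, 2.58], [-1.31, 4.45], [0.11, 2.69], [-2.54, 2.54]. Speed limits (rad/s): [2.39, 2.39, 3.01, 3.14, 3.14, 3.14].

### API

Orientations are given as a rotation vector (axis times angle).
In Python, from workcell import ctrl, optics gives the robot as it stands.
- The arm moves only by the shell command python3 -m jog 'ROWS'. ROWS is JSON, a list of rows, each a list of 7 numbers: the shift along the tool's x, y, z in units of 40 mm (1.0 is 40 mm), then the turn, a rotation vector about the tool's x, y, z in units of 6 degrees (1.0 is 6 degrees), then the opening, from 0 (shut) to 1 (fully open). A call has 1 to 20 rows; each row shifts and turns the commanded pose from where the row before left it, along the tool's axes as they then stand; what a row does not reach is not made up. A row lasts 1/10 s, in which the tool goes at most 50 mm and 8.59 degrees, less where a joint would pass 70% of its speed; a pose out of reach is approached as far as the arm can. A call is refused whole if a number of a shift passes 1 or a number of a turn 1, either way. A call with a gripper value outside its range is refused whole. The fingers move at their own pace and stop on an object; the grip force is fixed at half the most. Time passes only in rows, so rows that do not move let the fingers close. It gives the time, the measured TCP pose, the force, the opening and the grip force at its end, in the units of the state.
- ctrl.get_obs(): the state, without advancing time (a new reading comes with each control period).
- optics.get_image(name): name is "side" or "top"; returns the picture (420x560x3 uint8, red, green, blue); there is no depth.
- optics.camera_model(name): a dict with "fov_y" (degrees; the focal length in pixels is half the picture's height over the tangent of half this angle, whatever the lens; pixels are square), "cx", "cy" (the principal point, pixels), "k1" (the pictures are not rectified: a ray, as slopes to the right and down, at radius r is drawn at 1 + k1 r^2 times it, then the intrinsics apply), "view" (4x4, takes a point from world to camera coordinates). Camera axes: x right, y up, looking along -z (the intrinsics and any distortion apply to the point x, -y, -z); pixel columns grow to the right and rows downward; lengths in mm; the calibration is good to about 2 mm. A picture is of the moment at which its call begins. camera_model takes no time and is no camera call.
- ctrl.close_job(): hands the job in; it is judged then, once.
Trained networks look in the newest picture that a camera, given by its name, has taken for a name from the list of things; names that differ only in an ending like _2 or _b are one class to them, and where a whole thing is asked for, a point or a joint stands for the part that bears it (a point fixed in the world has none). Each returns a list of dicts, best first, with "conf" (0 to 1); they miss things now and then, are a little off and sometimes report something else, mostly with a low value. They report only what shows in the picture. A call takes as long as a camera call. They do not tell look-alikes from the thing itself.
- optics.masks_of(target, camera): "pixels" (420x560 bool, what is visible of it) and "extent" ([centre column, centre row, width, height] in pixels, round what is visible of it).
The state is a dict: "t": time; "qpos": joint angles; "qvel": joint speeds; "joint_torque": joint torques, N m; "ee_pos": TCP position; "orientation": TCP orientation; "ft_force": force on the tool from outside, world axes, zero at the start; "moment": the same for the moment, N m; "width": finger opening in mm; "grasp_force": force on a finger pad.
Only numpy, scipy, OpenCV 4.12 (cv2) and the standard library are available. Lean on these libraries where they do the work, as an engineer would, in place of code of your own. Each camera call takes 0.05 s, during which the arm holds its last target. There are 200 camera calls.

### The job

Load the two loose dip pots into the steel lane tray in one row behind the two that are already there: each flat on its base with the foil lid up and its peel tab pointing out over the low lip on the customers' side; one of them is standing on its side now. When all are in, slide the tray's follower up until it bears snugly on the row and the four pots stand packed against the end stop, without crushing them. Leave the bottles, cups and other things on the counter as they are.

Things in the scene. Friction and masses are not known exactly. Their poses are not given: they have to be found in the camera images.
- tray: fixed steel tray, one lane 70 mm wide (x) at the floor and 340 mm long (y), floor 3 mm above the counter. Lip on the customers' side (+x, away from the robot) 12 mm high, on the server's side (-x) 16 mm, both flared out 0.5 rad, at the tail (y = +170 mm) 12 mm; upright end stop, 30 mm high, at y = -170 mm. Origin: centre of the underside, on the counter; z up.
- lane_end (a point): middle of the foot of the end stop's inner face, on the lane floor (tray y = -170 mm)
- follower (a joint): the tray's sliding follower: 0 is back at the tail; grows (m, to 0.2) as it slides along tray -y to the end stop. Its pushing face is at tray y = 135 mm minus the value: with four pots packed tight (4 x 40 mm) it reads 0.145. It stays where it is left; takes about 1.5 N to slide.
- follower_fin (a point): centre of the top of the follower's black grip fin, 53 mm above the counter; the fin is 12 mm thick (tray x), 24 mm long (tray y) and clear for 44 mm down to the follower's foot; its middle is 18 mm behind the pushing face
- follower_face (a point): middle of the follower's upright pushing face (66 mm wide, 30 mm above the counter at its top)
- pot_0: sealed dip pot, about 35 g: white tub 60 (x) x 40 (y) x 24 mm (z), flat foil lid; a peel tab 16 mm wide, 2 mm thick sticks 15 mm out of one short end at lid level (+x). Origin: centre of the underside; +z out through the foil. This one already lies in the lane near the end stop, foil up, tab over the customers' lip: the pattern for the rest.
- pot_1: sealed dip pot, about 35 g: white tub 60 (x) x 40 (y) x 24 mm (z), flat foil lid; a peel tab 16 mm wide, 2 mm thick sticks 15 mm out of one short end at lid level (+x). Origin: centre of the underside; +z out through the foil. This one already lies in the lane next to pot_0, the same way round.
- pot_2: sealed dip pot, about 35 g: white tub 60 (x) x 40 (y) x 24 mm (z), flat foil lid; a peel tab 16 mm wide, 2 mm thick sticks 15 mm out of one short end at lid level (+x). Origin: centre of the underside; +z out through the foil. Loose on the counter, foil up, tab pointing anywhere.
- pot_3: sealed dip pot, about 35 g: white tub 60 (x) x 40 (y) x 24 mm (z), flat foil lid; a peel tab 16 mm wide, 2 mm thick sticks 15 mm out of one short end at lid level (+x). Origin: centre of the underside; +z out through the foil. Loose on the counter, standing on its long -y side, foil facing sideways, origin 20 mm up; a light push high on the foil tips it on to its base.
- pot_0_tab (a point): on the peel tab of pot_0, 38 mm from the pot's middle along its +x, 23 mm above its underside
- pot_1_tab (a point): on the peel tab of pot_1, 38 mm from the pot's middle along its +x, 23 mm above its underside
- pot_2_tab (a point): on the peel tab of pot_2, 38 mm from the pot's middle along its +x, 23 mm above its underside
- pot_3_tab (a point): on the peel tab of pot_3, 38 mm from the pot's middle along its +x, 23 mm above its underside
- ramekin: small open stainless ramekin, 60 mm across, 42 mm tall, standing on the counter; not part of the job. Origin: centre of its underside.
- shaker: stainless salt shaker, 46 mm across, 81 mm tall, standing on the counter; not part of the job. Origin: centre of its underside.
- ketchup: red squeeze bottle, 66 mm across, 224 mm tall, standing on the counter; not part of the job. Origin: centre of its underside.
- mustard: yellow squeeze bottle, 66 mm across, 224 mm tall, standing on the counter; not part of the job. Origin: centre of its underside.
- beer_cup: clear plastic cup, 82 mm across, 110 mm tall, standing on the counter; not part of the job. Origin: centre of its underside.
Mind the look-alikes: they are no part of the job. What is shaped like the pot_2 but brown or turquoise is not meant. Leave any green look-alike of the pot_3 alone.

How it is judged (in metres and radians):
On the way, in this order (a step that is already met when the one before it is completed fails the run):
1. all four pots lie in the lane, foil up, tabs to the customers' side (x of pot_0 in the frame of tray between -0.008 and 0.008 m and z of each of pot_0, pot_1, pot_2, pot_3 in the frame of tray below 0.007 m and y of pot_0 in the frame of tray between -0.156 and 0.14 m and angle between each of pot_0, pot_1, pot_2, pot_3's own z axis and vertical below 0.1 rad and x of each of pot_0_tab, pot_1_tab, pot_2_tab, pot_3_tab in the frame of tray above 0.028 m and angle between the x axis of each of pot_0, pot_1, pot_2, pot_3 and the x axis of tray, either way round below 0.15 rad and x of pot_1 in the frame of tray between -0.008 and 0.008 m and y of pot_1 in the frame of tray between -0.156 and 0.14 m and x of pot_2 in the frame of tray between -0.008 and 0.008 m and y of pot_2 in the frame of tray between -0.156 and 0.14 m and x of pot_3 in the frame of tray between -0.008 and 0.008 m and y of pot_3 in the frame of tray between -0.156 and 0.14 m and linear speed of each of pot_0, pot_1, pot_2, pot_3 below 0.02 m/s), for 0.2 s.
2. the follower is slid up and bears on the packed row (value of joint follower above 0.14 m and (contact force between follower and pot_0 above 2 N or contact force between follower and pot_1 above 2 N or contact force between follower and pot_2 above 2 N or contact force between follower and pot_3 above 2 N)).
At the end, for the whole second after the job is handed in: Four pots at rest on the lane floor (within 4 mm), foil up (tilt under 0.1 rad), within 8 mm of the lane's centre line, square to it (0.15 rad), tabs over the customers' lip; follower closed up on the row (reads 0.140 to 0.150, under 5 mm of slack) (all of step 1 and value of joint follower between 0.14 and 0.15 m); the robot touches nothing.
It fails at once if a bystander on the counter is shoved or knocked over (distance of any of ramekin, shaker, ketchup, mustard, beer_cup from where it was at the start of the episode above 0.03 m or angle between any of ramekin, shaker, ketchup, mustard, beer_cup's own z axis and vertical above 0.3 rad).
It fails at once if a pot is crushed by the follower (over 30 N) (contact force between follower and pot_0 above 30 N or contact force between follower and pot_1 above 30 N or contact force between follower and pot_2 above 30 N or contact force between follower and pot_3 above 30 N).
It also fails if it takes over 72 s, if anything falls off the work surface, if the arm or the gripper's body presses on something with over 40 N, if the wrist force passes 120 N, or if a joint passes its speed limit or range.

## Working session

There is one attempt and no reset: what is moved stays moved. The work goes in short steps, Python scripts to look and compute and a shell command to move; the robot and the scene stay as the last step left them, time stands still between calls to the robot, and variables do not carry over. Pictures are saved under pics/ and viewed, at most 12 in all, crops included, and the job is handed in when it is done.

```bash
mkdir -p pics; cat > h.py <<'E'
import numpy as np, cv2
from workcell import ctrl, optics
def snap(n,f=None):
    im=optics.get_image(n)
    if f: cv2.imwrite('pics/'+f,im[:,:,::-1])
    return im
def K(n):
    m=optics.camera_model(n); f=210/np.tan(np.radians(m['fov_y'])/2); return m,f,np.array(m['view'])
def proj(n,P):
    m,f,V=K(n); P=np.atleast_2d(P); c=P@V[:3,:3].T+V[:3,3]
    s=np.c_[c[:,0]/-c[:,2],-c[:,1]/-c[:,2]]; r2=(s**2).sum(1,keepdims=True)
    return s*(1+m['k1']*r2)*f+[m['cx'],m['cy']]
def unproj(n,uv,z):
    m,f,V=K(n); uv=np.atleast_2d(uv).astype(float); d=(uv-[m['cx'],m['cy']])/f; s=d.copy()
    for _ in range(20): s=d/(1+m['k1']*(s**2).sum(1,keepdims=True))
    D=np.c_[s[:,0],-s[:,1],-np.ones(len(s))]@V[:3,:3]; C=-V[:3,:3].T@V[:3,3]
    return C+D*((z-C[2])/D[:,2])[:,None]
E
python3 - <<'E'
from h import *
for n in('top','side'):
    snap(n,n+'0.png'); m,f,V=K(n); print(n,f,m['k1'],(-V[:3,:3].T@V[:3,3]).round(),V[:3,:3].round(2).tolist())
    for t in('pot_0','tray','follower_fin','ramekin','shaker','ketchup','mustard','beer_cup'):
        for d in optics.masks_of(t,n): print(n,t,round(d['conf'],2),np.round(d['extent']).tolist(), unproj(n,d['extent'][:2],24 if t=='pot_0' else 0).round()[0,:2])
o=ctrl.get_obs(); print(o['t'],o['ee_pos'],o['orientation'],o['width'])
E
```

```text
top 475.9834156568882 -0.10924023008318047 [ 323.  -15. 1194.] [[-0.01, -1.0, -0.04], [0.99, -0.01, 0.16], [-0.16, -0.03, 0.99]]
top pot_0 0.93 [392.0, 239.0, 26.0, 32.0] [ 444. -255.]
top pot_0 0.85 [437.0, 228.0, 31.0, 31.0] [ 470. -367.]
top pot_0 0.79 [357.0, 281.0, 28.0, 22.0] [ 342. -164.]
top pot_0 0.77 [319.0, 164.0, 17.0, 31.0] [636. -79.]
top pot_0 0.71 [339.0, 162.0, 23.0, 34.0] [ 642. -128.]
top pot_0 0.59 [187.0, 235.0, 26.0, 8.0] [459. 256.]
top pot_0 0.52 [211.0, 278.0, 30.0, 16.0] [351. 191.]
top tray 0.71 [282.0, 172.0, 142.0, 49.0] [622.  16.]
top tray 0.51 [150.0, 134.0, 43.0, 48.0] [733. 368.]
top follower_fin 0.59 [238.0, 177.0, 18.0, 28.0] [611. 130.]
top ramekin 0.77 [296.0, 236.0, 20.0, 24.0] [457. -18.]
top ramekin 0.73 [238.0, 178.0, 10.0, 24.0] [610. 131.]
top ramekin 0.48 [441.0, 136.0, 40.0, 38.0] [ 716. -403.]
top shaker 0.76 [422.0, 187.0, 24.0, 24.0] [ 579. -342.]
top shaker 0.4 [439.0, 138.0, 42.0, 41.0] [ 710. -395.]
top ketchup 0.97 [149.0, 135.0, 45.0, 46.0] [730. 371.]
top mustard 0.92 [126.0, 167.0, 49.0, 44.0] [644. 428.]
top mustard 0.51 [338.0
[... 899 characters left out ...]
3. -89.]
side ramekin 0.62 [312.0, 239.0, 24.0, 28.0] [459. -38.]
side ramekin 0.17 [295.0, 136.0, 26.0, 43.0] [ 728. -450.]
side shaker 0.86 [323.0, 159.0, 15.0, 29.0] [ 583. -369.]
side shaker 0.55 [230.0, 262.0, 29.0, 26.0] [604. 126.]
side shaker 0.19 [268.0, 191.0, 27.0, 14.0] [ 658. -149.]
side ketchup 0.64 [122.0, 269.0, 45.0, 49.0] [823. 272.]
side mustard 0.69 [137.0, 318.0, 55.0, 85.0] [693. 354.]
side mustard 0.17 [270.0, 191.0, 26.0, 16.0] [ 654. -151.]
side beer_cup 0.76 [295.0, 133.0, 27.0, 39.0] [ 737. -467.]
side beer_cup 0.61 [262.0, 203.0, 27.0, 22.0] [647. -95.]
0.9 [ 170.82566664 -601.18055922  222.70426625] [3.11154538e+00 4.33429145e-01 3.63456378e-06] 87.62931976754417
```

```bash
python3 - <<'E'
import cv2,numpy as np
a=cv2.imread('pics/top0.png'); b=cv2.imread('pics/side0.png')
A=cv2.resize(a[120:320,140:480],(800,471),interpolation=3); cv2.imwrite('pics/a.png',A)
def c(im,u,v,s=28): return cv2.resize(im[v-s:v+s,u-s:u+s],(200,200),interpolation=3)
r=[np.hstack([c(a,187,235),c(a,211,278),c(a,357,281),c(a,392,239)]),np.hstack([c(b,252,323),c(b,312,323),c(b,372,220),c(b,348,189)]),np.hstack([c(a,437,228),c(b,358,167),c(a,330,165),c(b,266,200)])]
cv2.imwrite('pics/b.png',np.vstack(r))
E
```

```text
(no output)
```

View pics/a.png

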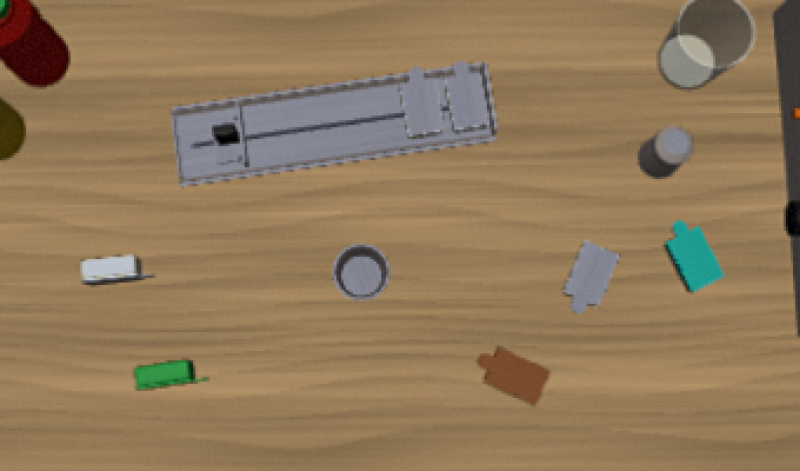

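View pics/b.png

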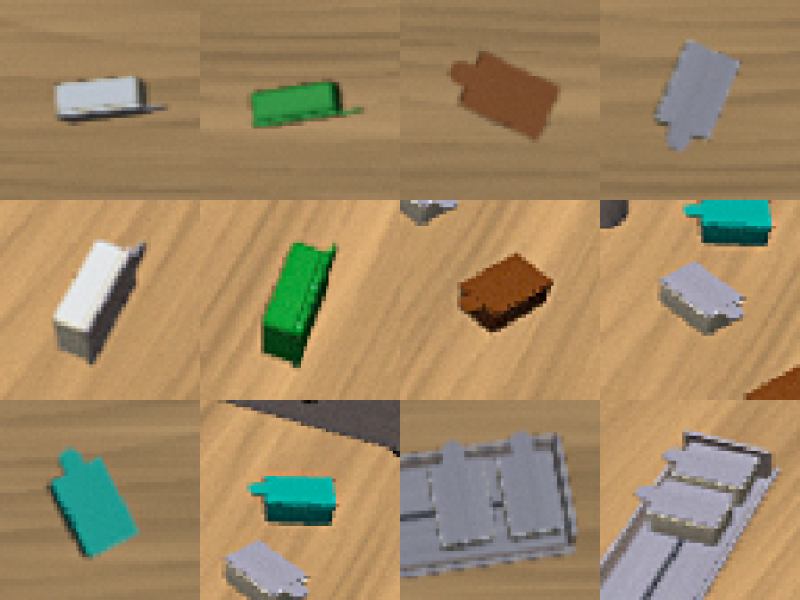

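The loose pots have four candidates plus a pair. pot_2 could be the silver-foil pot at top (392,239), the brown one at (357,281) or the turquoise one at (437,228). Only the silver-foil one matches the pots in the lane. pot_3 could be the white one standing at top (187,235) or the green one at (211,278). The white one fits: its foil faces the robot and its tab points right. The enlarged crops confirm both choices. In the tray the end stop is on the right at about (345,165) and the follower fin is at (236,176).

Next I fit the poses.

```bash
cat > fit.py <<'E'
from h import *
from scipy.optimize import minimize
BOX=np.array([[x,y,z] for x in(-30,30) for y in(-20,20) for z in(0,24)],float)
TAB=np.array([[x,y,z] for x in(30,45) for y in(-8,8) for z in(22,24)],float)
TRAY=np.array([[-44,170,16],[42,170,12],[-44,-170,16],[42,-170,12],[-35,170,0],[35,170,0],[-35,-170,0],[35,-170,0],[-40,-170,30],[40,-170,30]],float)
FIN=np.array([[x,y,z] for x in(-6,6) for y in(-12,12) for z in(9,53)],float)
SC=8
def rend(n,parts,p,base=np.eye(3)):
    c,s=np.cos(p[2]),np.sin(p[2]); R=np.array([[c,-s,0],[s,c,0],[0,0,1]])@base
    m=np.zeros((420,560),np.uint8)
    for P in parts:
        h=cv2.convexHull((proj(n,P@R.T+[p[0],p[1],p[3] if len(p)>3 else 0])).astype(np.float32))
        cv2.fillConvexPoly(m,np.round(h*16).astype(np.int32),1,cv2.LINE_8,4)
    return m.astype(bool)
def near(t,n,uv,r=12):
    L=[d for d in optics.masks_of(t,n) if np.hypot(*(np.array(d['extent'][:2])-uv))<r]
    return L[0]['pixels'] if L else None
def fit(parts,masks,p0,z=0,base=np.eye(3),off=np.zeros(3)):
    base_parts=[(P+off)@base.T for P in parts]
    def J(q):
        p=[q[0],q[1],q[2]/50,z]; e=0
        for n,m in masks.items():
            r=rend(n,base_parts,p); e+=1-(r&m).sum()/max(1,(r|m).sum())
        return e
    best=None
    for k in range(6):
        q0=np.array([p0[0],p0[1],p0[2]*50]) if best is None else best.x
        r=minimize(J,q0,method='Nelder-Mead',options=dict(initial_simplex=q0+np.array([[0,0,0],[8,2,3],[-3,8,-4],[2,-4,9]])*(1 if k%2==0 else -.5)))
        if best is None or r.fun<best.fun: best=r
    q=best.x; return q[0],q[1],q[2]/50,1-best.fun/len(masks)
E
cat > m1.py <<'E'
from fit import *
[snap(n) for n in('top','side')]
def both(t,a,b): return {n:m for n,m in(('top',near(t,'top',a)),('side',near(t,'side',b))) if m is not None}
B=lambda M:[M]+[{k:v} for k,v in M.items()]
pr=lambda l,M,parts,p0,**k:[print(l,list(m),np.round(fit(parts,m,p0,**k),3)) for m in B(M)]
pr('pot2',both('pot_2',(392,239),(348,189)),[BOX,TAB],(440,-250,np.pi+.3))
# pot3: x->-Y, y->Z, z->-X at yaw 0 ; origin 20 up
base=np.array([[0,0,-1],[-1,0,0],[0,1,0]],float)
pr('pot3',both('pot_3',(187,235),(252,323)),[BOX,TAB],(450,250,0.05),z=20,base=base)
pr('pot0',both('pot_0',(319,164),(262,204)) ,[BOX,TAB],(630,-75,.1),z=3)
pr('pot0R',both('pot_0',(339,162),(270,193)),[BOX,TAB],(630,-125,.1),z=3)
T=both('tray',(282,172),(243,234))
for n in T:
    h=cv2.convexHull(np.argwhere(T[n])[:,::-1].astype(np.int32)); print(n,T[n].sum(),cv2.contourArea(h))
pr('tray',T,[TRAY],(615,20,.1))
pr('fin',both('follower_fin',(238,177),(231,257)),[FIN],(600,130,.1))
np.savez('tray.npz',**T)
for t in T: cv2.imwrite('pics/tm_%s.png'%t,T[t]*255)
E
python3 m1.py
```

```text
pot2 ['top', 'side'] [ 451.768 -252.796    2.664    0.861]Traceback (most recent call last):
  File "m1.py", line 6, in <module>
    pr('pot2',both('pot_2',(392,239),(348,189)),[BOX,TAB],(440,-250,np.pi+.3))
    ~~^^^^^^^^^^^^^^^^^^^^^^^^^^^^^^^^^^^^^^^^^^^^^^^^^^^^^^^^^^^^^^^^^^^^^^^^
  File "m1.py", line 5, in <lambda>
    pr=lambda l,M,parts,p0,**k:[print(l,list(m),np.round(fit(parts,m,p0,**k),3)) for m in B(M)]
                                                         ~~~^^^^^^^^^^^^^^^^
  File "fit.py", line 28, in fit
    r=minimize(J,q0,method='Nelder-Mead',options=dict(initial_simplex=q0+np.array([[0,0,0],[8,2,3],[-3,8,-4],[2,-4,9]])*(1 if k%2==0 else -.5)))
    res = _minimize_neldermead(fun, x0, args, callback, bounds=bounds,
                               **options)
    fsim[j] = func(sim[j])
              ~~~~^^^^^^^^
    fx = function(np.copy(x), *(wrapper_args + args))
  File "fit.py", line 23, in J
    r=rend(n,base_parts,p); e+=1-(r&m).sum()/max(1,(r|m).sum())
  File "fit.py", line 12, in rend
    h=cv2.convexHull((proj(n,P@R.T+[p[0],p[1],p[3] if len(p)>3 else 0])).astype(np.float32))
                      ~~~~^^^^^^^^^^^^^^^^^^^^^^^^^^^^^^^^^^^^^^^^^^^^^
  File "h.py", line 10, in proj
    m,f,V=K(n); P=np.atleast_2d(P); c=P@V[:3,:3].T+V[:3,3]
          ~^^^
  File "h.py", line 8, in K
    m=optics.camera_model(n); f=210/np.tan(np.radians(m['fov_y'])/2); return m,f,np.array(m['view'])
ValueError: time passes only in moves, steps and waits
```

```bash
sed -i 's/^def K(n):/import functools\n@functools.lru_cache\ndef K(n):/' h.py; time python3 m1.py
```

```text
pot2 ['top', 'side'] [ 451.796 -252.877    2.666    0.837]
pot2 ['top'] [ 451.906 -252.611    2.664    0.868]
pot2 ['side'] [ 451.017 -253.882    3.529    0.709]
pot3 ['top', 'side'] [4.72913e+02 2.52862e+02 1.31000e-01 7.80000e-01]
pot3 ['top'] [4.73616e+02 2.59293e+02 5.10000e-02 7.53000e-01]
pot3 ['side'] [4.73884e+02 2.51369e+02 1.51000e-01 8.30000e-01]
pot0 ['top', 'side'] [ 6.3542e+02 -7.8107e+01  2.4400e-01  7.7800e-01]
pot0 ['top'] [ 6.34424e+02 -7.65880e+01  2.01000e-01  8.22000e-01]
pot0 ['side'] [ 6.34344e+02 -8.19760e+01  2.88000e-01  7.47000e-01]
pot0R ['top', 'side'] [ 6.40718e+02 -1.28905e+02  2.72000e-01  7.26000e-01]
pot0R ['top'] [ 6.40527e+02 -1.26916e+02  2.45000e-01  8.02000e-01]
pot0R ['side'] [ 6.43376e+02 -1.34045e+02  4.77000e-01  6.63000e-01]
top 3873 4687.0
side 2998 3672.0
tray ['top', 'side'] [6.19683e+02 1.91940e+01 1.29000e-01 7.97000e-01]
tray ['top'] [6.19453e+02 2.15700e+01 1.31000e-01 7.99000e-01]
tray ['side'] [6.18786e+02 1.90430e+01 1.23000e-01 7.99000e-01]
fin ['top', 'side'] [6.03579e+02 1.31600e+02 1.05000e-01 4.21000e-01]
fin ['top'] [6.07855e+02 1.31630e+02 2.21000e-01 3.94000e-01]
fin ['side'] [ 6.00588e+02  1.36508e+02 -4.70000e-02  4.95000e-01][ WARN:0@9.226] global loadsave.cpp:1063 imwrite_ Unsupported depth image for selected encoder is fallbacked to CV_8U.

real	0m9.516s
user	0m6.668s
sys	0m0.101s
```

```bash
cat > ov.py <<'E'
from fit import *
def wire(im,n,pts,edges,p,base,S,o,col):
    c,s=np.cos(p[2]),np.sin(p[2]); R=np.array([[c,-s,0],[s,c,0],[0,0,1]])@base
    q=(proj(n,pts@R.T+[p[0],p[1],p[3]])-o+.5)*S
    for i,j in edges: cv2.line(im,tuple(np.round(q[i]*8).astype(int).tolist()),tuple(np.round(q[j]*8).astype(int).tolist()),col,1,cv2.LINE_AA,3)
BE=[(i,j) for i in range(8) for j in range(i) if bin(i^j).count('1')==1]
POT=np.vstack([BOX,TAB]); PE=BE+[(i+8,j+8) for i,j in BE]
TP=np.array([[-44,170,16],[42,170,12],[42,-170,12],[-44,-170,16],[-35,170,3],[35,170,3],[35,-170,3],[-35,-170,3],[-35,-170,30],[35,-170,30]],float)
TE=[(0,1),(1,2),(2,3),(3,0),(4,5),(5,6),(6,7),(7,4),(8,9),(7,8),(6,9)]
B3=np.array([[0,0,-1],[-1,0,0],[0,1,0]],float)
def panel(img,n,box,S,items):
    x,y,w,h=box; im=cv2.resize(np.ascontiguousarray(img[y:y+h,x:x+w,::-1]),None,fx=S,fy=S,interpolation=cv2.INTER_CUBIC)
    for kind,p,base,col in items:
        wire(im,n,*( (POT,PE) if kind=='pot' else (FIN,BE) if kind=='fin' else (TP,TE)),p,base,S,np.array([x,y]),col)
    return im
E
cat > o1.py <<'E'
from ov import *
import sys
t=(619.5,20.5,.13); tr=lambda y:(t[0]-y*np.sin(t[2]),t[1]+y*np.cos(t[2]),t[2])
I=np.eye(3); G=(0,255,0);R_=(0,0,255)
it=[('tray',(*t,0),I,G),('fin',(*tr(153),0),I,R_),('pot',(451.8,-252.8,2.68,0),I,G),('pot',(473,257,.08,20),B3,G)]
a=cv2.imread('pics/top0.png')[:,:,::-1]; b=cv2.imread('pics/side0.png')[:,:,::-1]
P=panel(a,'top',(205,140,160,64),5,it)
s=cv2.resize(panel(b,'side',(190,175,100,120),3,it),(233,280))
Q=np.hstack([panel(a,'top',(370,218,40,40),7,it),panel(a,'top',(170,215,40,40),7,it),s])
Q=np.hstack([Q,np.zeros((280,800-Q.shape[1],3),np.uint8)])
cv2.imwrite('pics/o1.png',np.vstack([P[:320],Q]))
E
python3 o1.py
```

```text
(no output)
```

View pics/o1.png

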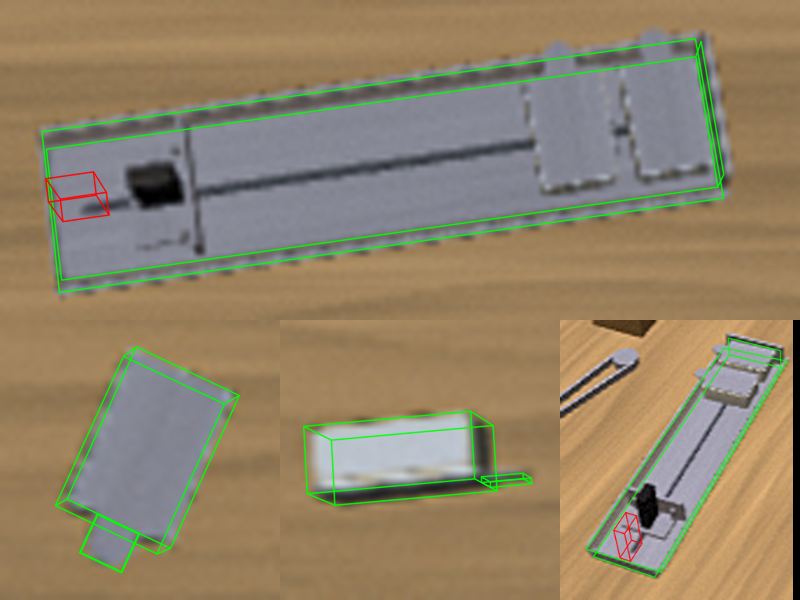

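The tray fit is good, shifted by about 1 px: the tray is at about (621,18) with yaw 0.135. The pot_2 fit is also good. The follower already stands at about 0.04, with its face at tray y of about 95. pot_1's rear edge is at about -77, so there is room for both pots with finger gaps. I'll take pot_2 first.

```bash
cat > d.py <<'E'
import sys,numpy as np
from scipy.spatial.transform import Rotation as R
from workcell import ctrl
def go(x,y,z,yaw=None):
    o=ctrl.get_obs(); M=R.from_rotvec(o['orientation']).as_matrix(); d=M.T@(np.array([x,y,z])-o['ee_pos'])/40
    yw=np.arctan2(M[1,0],M[0,0]); print('t',round(o['t'],2),'pos',np.round(o['ee_pos'],1),'yaw',round(yw,3),'tilt',round(M[2,2],4),'w',round(o['width'],1),'units',np.round(d,2),'turn z',None if yaw is None else np.round(-((yaw-yw+np.pi)%(2*np.pi)-np.pi)/np.radians(6),2), 'F',np.round(o['ft_force'],1),'q',np.round(o['qpos'],2))
if __name__=='__main__': go(*map(float,sys.argv[1:]))
E
python3 -m jog '[[0.703,-0.496,0.1,0,0,0,1],[0.703,-0.496,0.1,0,0,0,1],[0.703,-0.496,0.1,0,0,0,1],[0.703,-0.496,0.1,0,0,0,1],[0.703,-0.496,0.1,0,0,0,1],[0.703,-0.496,0.1,0,0,0,1],[0.703,-0.496,0.1,0,0,0,1],[0.703,-0.496,0.1,0,0,0,1],[0.703,-0.496,0.1,0,0,0,1],[0.703,-0.496,0.1,0,0,0,1],[0.703,-0.496,0.1,0,0,0,1],[0.703,-0.496,0.1,0,0,0,1],[0.703,-0.496,0.1,0,0,0,1],[0,0,0,0,0,-1,1],[0,0,0,0,0,-1,1],[0,0,0,0,0,-1,1],[0,0,0,0,0,-1,1],[0,0,0,0,0,-1,1],[0,0,0,0,0,-1,1],[0,0,0,0,0,-1,1]]'; python3 d.py 452 -253 60 2.68
```

```text
t: 3.8
ee_pos: [452.1, -253.2, 170.8]
orientation: [2.746, 1.526, 0.0]
ft_force: [0.3, 0.1, -0.7]
width: 87.7
grasp_force: 0.0
t 3.8 pos [ 452.1 -253.2  170.8] yaw 1.014 tilt -1.0 w 87.7 units [ 0.   -0.01  2.77] turn z -15.91 F [ 0.3  0.1 -0.7] q [-0.53  0.34  1.91 -0.    0.9   0.02]
```

```bash
python3 -m jog '[[0,0,0.1,0,0,-1,0.75],[0,0,0.1,0,0,-1,0.75],[0,0,0.1,0,0,-1,0.75],[0,0,0.1,0,0,-1,0.75],[0,0,0.1,0,0,-1,0.75],[0,0,0.1,0,0,-1,0.75],[0,0,0.1,0,0,-1,0.75],[0,0,0.1,0,0,-1,0.75],[0,0,0.1,0,0,-1,0.75],[0,0,0.1,0,0,-1,0.75],[0,0,0.1,0,0,-1,0.75],[0,0,0.1,0,0,-1,0.75],[0,0,0.1,0,0,-1,0.75],[0,0,0.1,0,0,-1,0.75],[0,0,0.1,0,0,-1,0.75],[0,0,0.1,0,0,-0.9,0.75],[0,0,0.6,0,0,0,0.75],[0,0,0.6,0,0,0,0.75]]'; python3 d.py 452 -253 5 2.68
```

```text
t: 5.6
ee_pos: [452.8, -253.6, 58.8]
orientation: [0.726, 3.054, -0.001]
ft_force: [0.5, -0.1, 0.2]
width: 65.5
grasp_force: 0.0
t 5.6 pos [ 452.8 -253.6   58.8] yaw 2.675 tilt -1.0 w 65.5 units [0.03 0.01 1.34] turn z -0.05 F [ 0.5 -0.1  0.2] q [-0.53  0.53  1.96  0.    0.66 -1.64]
```

```bash
python3 -m jog '[[0,0,0.6,0,0,0,0.75],[0,0,0.5,0,0,0,0.75],[0,0,0.23,0,0,0,0.75],[0,0,0,0,0,0,0.75],[0,0,0,0,0,0,0.3],[0,0,0,0,0,0,0.3],[0,0,0,0,0,0,0.3],[0,0,0,0,0,0,0.3],[0,0,0,0,0,0,0.3],[0,0,0,0,0,0,0.3]]'; python3 d.py 620 -8 80 0.135
```

```text
t: 6.6
ee_pos: [452.5, -253.5, 6.3]
orientation: [0.726, 3.055, -0.001]
ft_force: [-0.8, 0.0, 7.0]
width: 40.0
grasp_force: 29.8
t 6.6 pos [ 452.5 -253.5    6.3] yaw 2.675 tilt -1.0 w 40.0 units [-0.98  7.37 -1.84] turn z 24.25 F [-0.8  0.   7. ] q [-0.53  0.62  1.96  0.    0.55 -1.64]
```

```bash
python3 -m jog '[[0,0,-0.9,0,0,0,0.3],[0,0,-0.9,0,0,0,0.3],[0,0,-0.5,0,0,1,0.3],[0,0,0,0,0,1,0.3],[0,0,0,0,0,1,0.3],[0,0,0,0,0,1,0.3],[0,0,0,0,0,1,0.3],[0,0,0,0,0,1,0.3],[0,0,0,0,0,1,0.3],[0,0,0,0,0,1,0.3],[0,0,0,0,0,1,0.3],[0,0,0,0,0,1,0.3],[0,0,0,0,0,1,0.3],[0,0,0,0,0,1,0.3],[0,0,0,0,0,1,0.3],[0,0,0,0,0,1,0.3],[0,0,0,0,0,1,0.3],[0,0,0,0,0,1,0.3],[0,0,0,0,0,1,0.3],[0,0,0,0,0,1,0.3]]'; python3 d.py 625 -10 70 0.135
```

```text
t: 8.6
ee_pos: [451.9, -253.1, 97.6]
orientation: [-2.902, -1.202, -0.0]
ft_force: [-0.3, -0.3, -0.1]
width: 40.0
grasp_force: 29.8
t 8.6 pos [ 451.9 -253.1   97.6] yaw 0.786 tilt -1.0 w 40.0 units [ 7.36 -1.24  0.69] turn z 6.21 F [-0.3 -0.3 -0.1] q [-0.53  0.46  1.95  0.    0.74  0.25]
```

```bash
python3 -m jog '[[0.736,-0.124,0,0,0,0,0.3],[0.736,-0.124,0,0,0,0,0.3],[0.736,-0.124,0,0,0,0,0.3],[0.736,-0.124,0,0,0,0,0.3],[0.736,-0.124,0,0,0,0,0.3],[0.736,-0.124,0,0,0,0,0.3],[0.736,-0.124,0,0,0,0,0.3],[0.736,-0.124,0,0,0,0,0.3],[0.736,-0.124,0,0,0,0,0.3],[0.736,-0.124,0,0,0,0,0.3],[0,0,0.1,0,0,1,0.3],[0,0,0.1,0,0,1,0.3],[0,0,0.1,0,0,1,0.3],[0,0,0.1,0,0,1,0.3],[0,0,0.1,0,0,1,0.3],[0,0,0.1,0,0,1,0.3],[0,0,0.1,0,0,0.2,0.3],[0,0,0,0,0,0,0.3]]'; python3 - <<'E'
from h import *; import d
snap('top','top1.png'); snap('side','side1.png'); d.go(625,-10,10,.135)
E
```

```text
t: 10.4
ee_pos: [623.5, -9.2, 68.9]
orientation: [-3.134, -0.224, 0.002]
ft_force: [-0.4, -0.2, -0.1]
width: 39.5
grasp_force: 29.8
t 10.5 pos [623.9  -9.2  69.4] yaw 0.143 tilt -1.0 w 39.9 units [0.02 0.02 1.49] turn z 0.07 F [-0.5 -0.9  0.6] q [-0.03  0.62  1.71  0.    0.81  1.39]
```

```bash
python3 - <<'E'
from ov import *
t=(621,18,.135); tr=lambda y:(t[0]-y*np.sin(t[2]),t[1]+y*np.cos(t[2]),t[2])
I=np.eye(3); G=(0,255,0);R_=(0,0,255)
it=[('tray',(*t,0),I,G),('fin',(*tr(113),0),I,R_),('pot',(*tr(-97),3),I,R_),('pot',(624,-9.2,.143,63),I,(255,0,0))]
a=cv2.imread('pics/top1.png')[:,:,::-1]; b=cv2.imread('pics/side1.png')[:,:,::-1]
P=panel(a,'top',(205,140,160,64),5,it)
Q=panel(b,'side',(190,175,160,56),5,it)
cv2.imwrite('pics/o2.png',np.vstack([P,Q]))
E
```

```text
(no output)
```

View pics/o2.png

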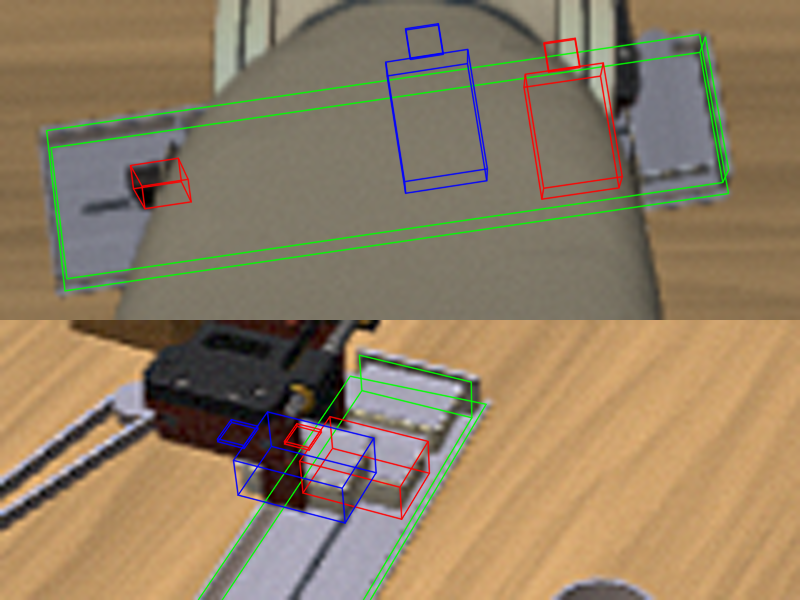

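The overlay holds. In the top view the tray outline lies on its real edges, and pot_1's wire matches at tray y = -97. In the side view the held pot, at about (300,470), sits where it should above the lane. I'll lower and release it.

```bash
python3 -m jog '[[0.02,0.02,0.5,0,0,0,0.3],[0,0,0.4,0,0,0,0.3],[0,0,0.3,0,0,0,0.3],[0,0,0.15,0,0,0,0.3],[0,0,0.1,0,0,0,0.3],[0,0,0,0,0,0,0.3]]'; python3 d.py 625 -10 9.3 0.135
```

```text
t: 11.1
ee_pos: [624.7, -9.8, 11.0]
orientation: [-3.134, -0.221, 0.001]
ft_force: [-1.1, -0.1, -0.2]
width: 40.0
grasp_force: 29.8
t 11.1 pos [624.7  -9.8  11. ] yaw 0.141 tilt -1.0 w 40.0 units [0.01 0.01 0.04] turn z 0.06 F [-1.1 -0.1 -0.2] q [-0.03  0.71  1.72  0.    0.71  1.4 ]
```

```bash
python3 -m jog '[[0,0,0.03,0,0,0,0.3],[0,0,0,0,0,0,0.64],[0,0,0,0,0,0,0.64],[0,0,0,0,0,0,0.64],[0,0,0,0,0,0,0.64],[0,0,0,0,0,0,0.64],[0,0,-0.3,0,0,0,0.64],[0,0,-0.7,0,0,0,0.64],[0,0,-0.8,0,0,0,0.64],[0,0,-0.5,0,0,0,0.5],[-0.474,-0.802,0,0,0,0,0],[-0.474,-0.802,0,0,0,0,0],[-0.474,-0.802,0,0,0,0,0],[-0.474,-0.802,0,0,0,0,0],[-0.474,-0.802,0,0,0,0,0],[-0.474,-0.802,0,0,0,0,0],[-0.474,-0.802,0,0,0,0,0],[-0.474,-0.802,0,0,0,0,0],[-0.474,-0.802,0,0,0,0,0],[0,0,0,0,0,0,0]]'; python3 - <<'E'
from ov import *; import d
a=snap('top','top2.png');b=snap('side','side2.png')
d.go(415,252,34,.13)
t=(621,18,.135); tr=lambda y:(t[0]-y*np.sin(t[2]),t[1]+y*np.cos(t[2]),t[2])
I=np.eye(3); G=(0,255,0);R_=(0,0,255)
it=[('tray',(*t,0),I,G),('pot',(*tr(-28),3),I,R_)]
P=panel(a,'top',(205,140,160,64),5,it)
Q=panel(b,'side',(190,175,160,56),5,it)
cv2.imwrite('pics/o3.png',np.vstack([P,Q]))
E
```

```text
t: 13.1
ee_pos: [413.2, 254.5, 103.1]
orientation: [-3.133, -0.227, 0.0]
ft_force: [0.2, -0.6, 0.0]
width: 0.8
grasp_force: 0.0
t 13.2 pos [415.4 252.8 103. ] yaw 0.143 tilt -1.0 w 0.7 units [-0.02  0.02  1.73] turn z 0.12 F [-0.4 -0.3 -0.9] q [ 0.52  0.41  2.01 -0.    0.72  1.95]
```

View pics/o3.png

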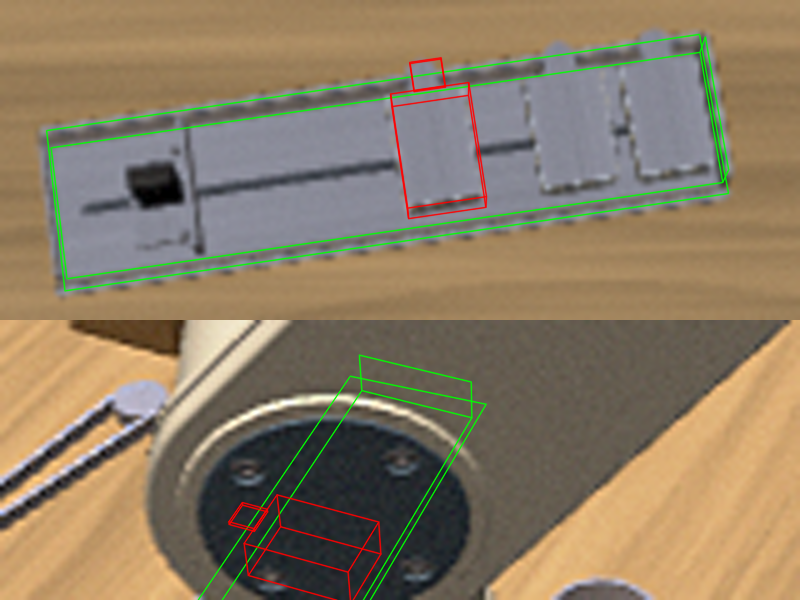

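pot_2 lies square in the lane with its tab over the lip at about (427,70). Next I tip pot_3.

```bash
python3 -m jog '[[0,0,0.8,0,0,0,0],[0,0,0.6,0,0,0,0],[0,0,0.3,0,0,0,0],[0,0,0,0,0,0,0],[0.15,0,0,0,0,0,0],[0.15,0,0,0,0,0,0],[0.12,0,0,0,0,0,0],[0.12,0,0,0,0,0,0],[0.12,0,0,0,0,0,0],[0.12,0,0,0,0,0,0],[0.12,0,0,0,0,0,0],[0.12,0,0,0,0,0,0],[0.12,0,0,0,0,0,0],[0.12,0,0,0,0,0,0],[0,0,0,0,0,0,0],[0,0,0,0,0,0,0],[-0.4,0,-0.3,0,0,0,0],[-0.5,0,-0.5,0,0,0,0],[-0.3,0,-0.7,0,0,0,0],[0,0,-0.8,0,0,0,1]]'; python3 - <<'E'
from h import *; import d
a=snap('top','top3.png');b=snap('side','side3.png'); d.go(415,252,34,.13)
A=cv2.resize(a[205:275,150:250,::-1],None,fx=4,fy=4,interpolation=2);B=cv2.resize(b[280:350,210:310,::-1],None,fx=4,fy=4,interpolation=2)
cv2.imwrite('pics/o4.png',np.hstack([A,B]))
E
```

```text
t: 15.2
ee_pos: [414.9, 251.3, 126.2]
orientation: [3.132, 0.222, -0.006]
ft_force: [0.1, 0.5, 0.1]
width: 5.5
grasp_force: 0.0
t 15.3 pos [419.4 253.6 129.7] yaw 0.141 tilt -1.0 w 12.8 units [-0.13  0.03  2.39] turn z 0.11 F [1.  0.3 0.3] q [0.52 0.37 1.99 0.   0.77 1.95]
```

View pics/o4.png

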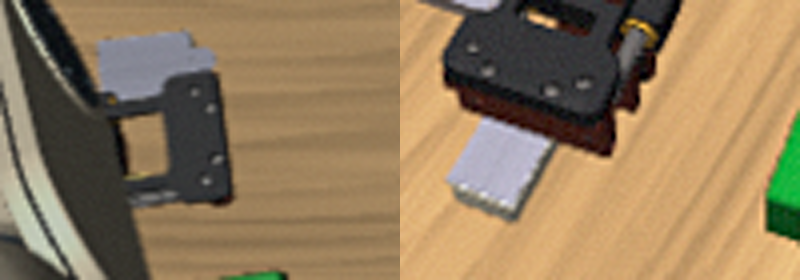

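pot_3 has tipped onto its base. Its foil is up at about (186,221) in the top picture and its tab points right. I'll clear the view, turn and measure it.

```bash
python3 -m jog '[[0,-0.8,0,0,0,-1,1],[0,-0.8,0,0,0,-1,1],[0,-0.8,0,0,0,-1,1],[0,-0.7,0,0,0,-1,1],[0,-0.6,0,0,0,-1,1],[0,0,0,0,0,-1,1],[0,0,0,0,0,-1,1],[0,0,0,0,0,-1,1],[0,0,0,0,0,-1,1],[0,0,0,0,0,-1,1],[0,0,0,0,0,-1,1],[0,0,0,0,0,-1,1],[0,0,0,0,0,-1,1],[0,0,0,0,0,-1,1],[0,0,0,0,0,-0.8,1]]'; cat > m2.py <<'E'
from ov import *; import d
a=snap('top','top4.png');b=snap('side','side4.png')
M={}
for n,uv in(('top',(187,222)),('side',(240,322))):
    for x in optics.masks_of('pot_3',n): print(n,round(x['conf'],2),np.round(x['extent']))
    m=near('pot_3',n,uv,18)
    if m is not None: M[n]=m
for m in [M]+[{k:v} for k,v in M.items()]:
    p=fit([BOX,TAB],m,(493,255,-1.46)); print(list(m),np.round(p,3))
p=fit([BOX,TAB],M,(493,255,-1.46))[:3]; d.go(p[0],p[1],60,p[2]+np.pi)
it=[('pot',(*p,0),np.eye(3),(0,255,0))]
cv2.imwrite('pics/o5.png',np.hstack([panel(a,'top',(160,195,50,50),8,it),panel(b,'side',(220,295,50,50),8,it)]))
E
python3 m2.py
```

```text
t: 16.8
ee_pos: [369.2, 390.3, 125.3]
orientation: [-2.08, -2.354, 0.002]
ft_force: [0.6, 1.1, 0.5]
width: 87.8
grasp_force: 0.0
top 0.96 [355. 281.  33.  21.]
top 0.92 [294. 167.  24.  37.]
top 0.84 [338. 163.  24.  32.]
top 0.84 [190. 222.  30.  15.]
top 0.79 [321. 165.  17.  29.]
top 0.74 [211. 278.  32.  13.]
top 0.66 [437. 228.  26.  30.]
side 0.71 [313. 322.  20.  32.]
['top'] [495.104 259.624  -1.545   0.818]
['top'] [495.104 259.624  -1.545   0.818]
t 17.1 pos [369.4 390.6 125.9] yaw 1.689 tilt -1.0 w 87.5 units [-3.62  2.74  1.65] turn z 0.88 F [ 0.7  0.3 -0.3] q [0.79 0.43 1.89 0.   0.82 0.67]
```

View pics/o5.png

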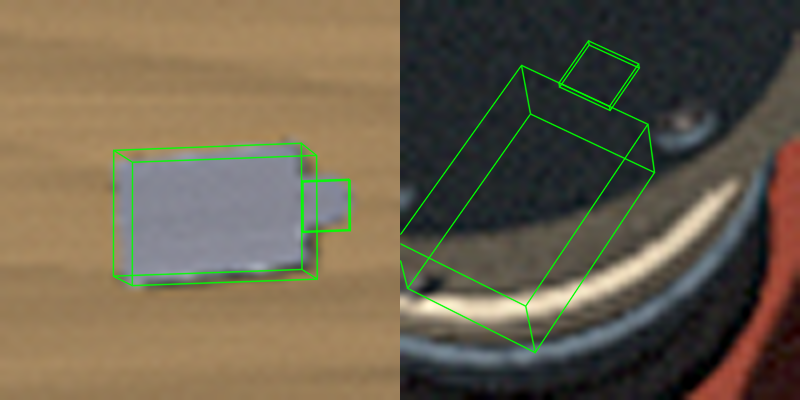

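```bash
python3 -m jog '[[-0.603,0.457,0.1,0,0,0,0.75],[-0.603,0.457,0.1,0,0,0,0.75],[-0.603,0.457,0.1,0,0,0,0.75],[-0.603,0.457,0.1,0,0,0,0.75],[-0.603,0.457,0.1,0,0,0,0.75],[-0.603,0.457,0.1,0,0,0.47,0.75],[0,0,0.5,0,0,0,0.75],[0,0,0.5,0,0,0,0.75],[0,0,0,0,0,0,0.75]]'; python3 d.py 495.5 259.5 6 1.64
```

```text
t: 18.0
ee_pos: [494.3, 259.0, 60.1]
orientation: [-2.143, -2.295, 0.006]
ft_force: [-0.8, 0.1, 0.7]
width: 65.6
grasp_force: 0.0
t 18.0 pos [494.3 259.   60.1] yaw 1.64 tilt -1.0 w 65.6 units [0.01 0.04 1.35] turn z -0.0 F [-0.8  0.1  0.7] q [0.46 0.57 1.87 0.   0.71 0.39]
```

```bash
python3 -m jog '[[0,0.03,0.6,0,0,0,0.75],[0,0,0.5,0,0,0,0.75],[0,0,0.22,0,0,0,0.75],[0,0,0,0,0,0,0.75],[0,0,0,0,0,0,0.3],[0,0,0,0,0,0,0.3],[0,0,0,0,0,0,0.3],[0,0,0,0,0,0,0.3],[0,0,0,0,0,0,0.3],[0,0,0,0,0,0,0.3]]'; python3 d.py 614.6 58.7 80 -3.0066
```

```text
t: 19.0
ee_pos: [497.3, 260.4, 10.2]
orientation: [2.142, 2.298, 0.002]
ft_force: [-2.2, -1.1, 5.8]
width: 40.2
grasp_force: 30.0
t 19.0 pos [497.3 260.4  10.2] yaw 1.641 tilt -1.0 w 40.2 units [-5.24  2.57 -1.74] turn z -15.62 F [-2.2 -1.1  5.8] q [0.46 0.65 1.87 0.   0.62 0.39]
```

```bash
python3 -m jog '[[0,0,-0.8,0,0,0,0.3],[0,0,-0.8,0,0,0,0.3],[0,0,-0.6,0,0,-1,0.3],[0,0,0,0,0,-1,0.3],[0,0,0,0,0,-1,0.3],[0,0,0,0,0,-1,0.3],[0,0,0,0,0,-1,0.3],[0,0,0,0,0,-1,0.3],[0,0,0,0,0,-1,0.3],[0,0,0,0,0,-1,0.3],[0,0,0,0,0,-1,0.3],[0,0,0,0,0,-1,0.3],[0,0,0,0,0,-1,0.3],[0,0,0,0,0,-1,0.3],[0,0,0,0,0,-1,0.3],[0,0,0,0,0,-1,0.3],[0,0,0,0,0,-1,0.3],[0,0,0,0,0,-0.6,0.3],[0,0,0,0,0,0,0.3]]'; python3 d.py 615.3 59.6 70 -3.0066
```

```text
t: 20.9
ee_pos: [496.8, 260.1, 97.5]
orientation: [0.21, -3.134, 0.0]
ft_force: [0.6, -0.6, -0.6]
width: 39.6
grasp_force: 30.0
t 20.9 pos [496.8 260.1  97.5] yaw -3.008 tilt -1.0 w 39.6 units [-2.27 -5.36  0.69] turn z -0.01 F [ 0.6 -0.6 -0.6] q [ 0.46  0.51  1.85 -0.    0.78 -1.24]
```

```bash
python3 -m jog '[[-0.284,-0.67,0,0,0,0,0.3],[-0.284,-0.67,0,0,0,0,0.3],[-0.284,-0.67,0,0,0,0,0.3],[-0.284,-0.67,0,0,0,0,0.3],[-0.284,-0.67,0,0,0,0,0.3],[-0.284,-0.67,0,0,0,0,0.3],[-0.284,-0.67,0,0,0,0,0.3],[-0.284,-0.67,0,0,0,0,0.3],[0,0,0.4,0,0,0,0.3],[0,0,0.3,0,0,0,0.3],[0,0,0,0,0,0,0.3]]'; python3 - <<'E'
from ov import *; import d
a=snap('top','top5.png');b=snap('side','side5.png')
d.go(615.3,59.6,10,-3.0066)
o=d.ctrl.get_obs()['ee_pos']
t=(621,18,.135); I=np.eye(3)
it=[('tray',(*t,0),I,(0,255,0)),('pot',(o[0],o[1],.135,o[2]-7),I,(255,0,0))]
Q=panel(b,'side',(190,175,120,100),5,it)
cv2.imwrite('pics/o6.png',Q)
E
```

```text
t: 22.0
ee_pos: [613.0, 60.3, 66.9]
orientation: [0.208, -3.13, -0.0]
ft_force: [-0.8, 0.2, 0.1]
width: 39.9
grasp_force: 30.0
t 22.1 pos [614.4  60.7  68.7] yaw -3.008 tilt -1.0 w 39.6 units [-0.02 -0.03  1.47] turn z -0.01 F [-0.2  0.5  0.3] q [ 0.08  0.61  1.73  0.    0.8  -1.63]
```

View pics/o6.png

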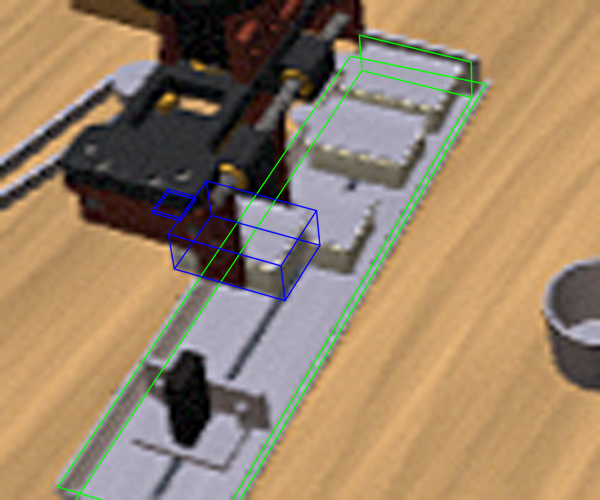

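```bash
python3 - <<'E'
from ov import *
t=(621,18,.135)
def c(p,L):
    cs,s=np.cos(.135),np.sin(.135);R=np.array([[cs,-s,0],[s,cs,0],[0,0,1]])
    return ((proj('side',np.array(L)@R.T+p)-[190,175]+.5)*5).round().tolist()
L=[[-30,20,0],[-30,20,24],[-30,-20,24],[-30,-20,0]]
tr=lambda y:(t[0]-y*np.sin(t[2]),t[1]+y*np.cos(t[2]),3)
for y in(-28,-97): print(c(tr(y),L))
print(c((614.4,60.7,62),L))
E
```

```text
[[350.0, 284.0], [348.0, 252.0], [378.0, 202.0], [380.0, 233.0]]
[[401.0, 199.0], [400.0, 167.0], [428.0, 121.0], [429.0, 153.0]]
[[284.0, 300.0], [280.0, 265.0], [316.0, 210.0], [319.0, 244.0]]
```

The held pot sits 3–4 mm too far toward +x compared with pot_1 and pot_2, which share a systematic offset of about 2 px. I'll shift it back 3.5 mm and lower it.

```bash
python3 -m jog '[[0.07,-0.03,0.5,0,0,0,0.3],[0,0,0.4,0,0,0,0.3],[0,0,0.2,0,0,0,0.3],[0,0,0.15,0,0,0,0.3],[0,0,0.1,0,0,0,0.3],[0,0,0,0,0,0,0.3],[0,0,0,0,0,0,0.3]]'; python3 d.py 612 59.6 10 -3.0066
```

```text
t: 22.8
ee_pos: [613.2, 58.3, 15.8]
orientation: [-0.209, 3.134, 0.0]
ft_force: [0.5, -0.3, -0.4]
width: 39.8
grasp_force: 30.0
t 22.8 pos [613.2  58.3  15.8] yaw -3.008 tilt -1.0 w 39.8 units [0.03 0.04 0.15] turn z -0.02 F [ 0.5 -0.3 -0.4] q [ 0.08  0.69  1.74  0.    0.7  -1.63]
```

```bash
python3 -m jog '[[0,0.02,0.05,0,0,0,0.3],[0,0,0.04,0,0,0,0.3],[0,0,0,0,0,0,0.3]]';python3 -m jog '[[0,0,0.03,0,0,0,0.3],[0,0,0,0,0,0,0.3]]'
```

```text
t: 23.1
ee_pos: [613.3, 59.2, 13.2]
orientation: [-0.209, 3.134, 0.0]
ft_force: [-2.9, 0.1, 9.2]
width: 39.7
grasp_force: 30.0
t: 23.3
ee_pos: [613.3, 59.2, 13.2]
orientation: [-0.209, 3.134, 0.0]
ft_force: [-7.6, -0.7, 21.1]
width: 40.0
grasp_force: 30.0
```

```bash
python3 -m jog '[[0,0,-0.03,0,0,0,0.3],[0,0,0,0,0,0,0.64],[0,0,0,0,0,0,0.64],[0,0,0,0,0,0,0.64],[0,0,0,0,0,0,0.64],[0,0,0,0,0,0,0.64],[0,0,-0.3,0,0,0,0.64],[0,0,-0.7,0,0,0,0.64],[0,0,-0.8,0,0,0,0.64],[0,0,-0.6,0,0,0,0.64],[0,0,0,0,0,1,0.5],[0,0,0,0,0,1,0.5],[0,0,0,0,0,1,0.5],[0,0,0,0,0,1,0.5],[0,0,0,0,0,1,0.5],[0,0,0,0,0,1,0.5],[0,0,0,0,0,1,0.5],[0,0,0,0,0,1,0.5],[0,0,0,0,0,1,0.5],[0,0,0,0,0,1,0.5]]'; python3 d.py 605.8 130 90 1.706
```

```text
t: 25.3
ee_pos: [612.9, 59.1, 108.8]
orientation: [1.392, 2.816, 0.001]
ft_force: [-0.2, 0.5, 0.0]
width: 43.6
grasp_force: 0.0
t 25.3 pos [612.9  59.1 108.8] yaw 2.223 tilt -1.0 w 43.6 units [1.52 0.93 0.47] turn z 4.94 F [-0.2  0.5  0. ] q [ 0.08  0.55  1.72  0.    0.87 -0.58]
```

```bash
python3 -m jog '[[0.774,-0.352,0,0,0,0,0.5],[0.774,-0.352,0,0,0,0,0.5],[0.774,-0.352,0,0,0,0,0.5],[0.774,-0.352,0,0,0,0,0.5],[0.774,-0.352,0,0,0,0,0.5],[0,0,0,0,0,1,0.5],[0,0,0,0,0,1,0.5],[0,0,0,0,0,1,0.5],[0,0,0,0,0,1,0.5],[0,0,0,0,0,0.93,0.5],[0,0,0,0,0,0,0.5]]'; python3 - <<'E'
from ov import *; import d
a=snap('top','top6.png');b=snap('side','side6.png')
d.go(605.8,130,60,1.706)
t=(621,18,.135); tr=lambda y:(t[0]-y*np.sin(t[2]),t[1]+y*np.cos(t[2]),t[2])
I=np.eye(3); G=(0,255,0);R_=(0,0,255)
it=[('pot',(*tr(42),3),I,R_),('fin',(*tr(113),0),I,G)]
P=panel(a,'top',(205,140,160,64),5,it)
Q=panel(b,'side',(190,175,160,56),5,[])
cv2.imwrite('pics/o7.png',np.vstack([P,Q]))
E
```

```text
t: 26.4
ee_pos: [462.8, 138.7, 108.6]
orientation: [2.06, 2.371, 0.001]
ft_force: [-0.2, -0.2, 0.7]
width: 43.6
grasp_force: 0.0
t 26.5 pos [462.7 138.7 108.4] yaw 1.714 tilt -1.0 w 43.9 units [-0.73  3.51  1.21] turn z 0.08 F [ 0.1 -0.6  0.4] q [0.27 0.4  2.02 0.   0.73 0.12]
```

View pics/o7.png

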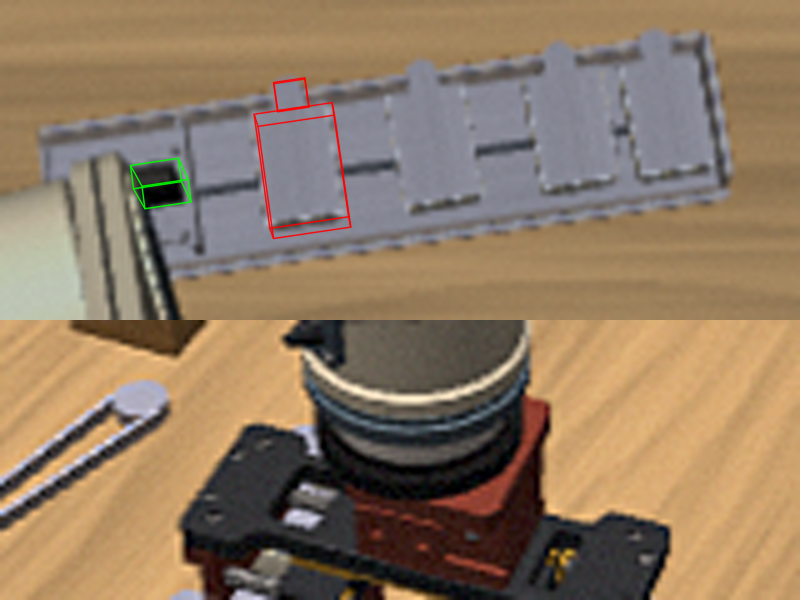

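All four pots lie in the lane with tabs over the far lip; pot_3 is at (300,165) and within about 2 mm of line. The fin wire sits on the black fin at (160,183), so I'm going to the fin.

```bash
python3 -m jog '[[-0.146,0.702,0,0,0,0,0.5],[-0.146,0.702,0,0,0,0,0.5],[-0.146,0.702,0,0,0,0,0.5],[-0.146,0.702,0,0,0,0,0.5],[-0.146,0.702,0,0,0,0.08,0.5],[0,0,0.5,0,0,0,0.5],[0,0,0.4,0,0,0,0.5],[0,0,0,0,0,0,0.5]]'; python3 d.py 605.8 130 24 1.706
```

```text
t: 27.3
ee_pos: [603.0, 128.9, 69.3]
orientation: [-2.066, -2.362, 0.007]
ft_force: [-0.3, 0.0, -0.9]
width: 44.1
grasp_force: 0.0
t 27.3 pos [603.  128.9  69.3] yaw 1.704 tilt -1.0 w 44.1 units [0.02 0.08 1.13] turn z -0.02 F [-0.3  0.  -0.9] q [0.19 0.61 1.73 0.   0.8  0.06]
```

```bash
python3 -m jog '[[0,0.05,0.5,0,0,0,0.5],[0,0,0.4,0,0,0,0.5],[0,0,0.2,0,0,0,0.5],[0,0,0,0,0,0,0.5],[0,0,0,0,0,0,0.05],[0,0,0,0,0,0,0.05],[0,0,0,0,0,0,0.05],[0,0,0,0,0,0,0.05],[0,0,0,0,0,0,0.05]]'; python3 d.py 600 39 24 1.706
```

```text
t: 28.2
ee_pos: [605.5, 129.4, 28.1]
orientation: [-2.068, -2.361, 0.005]
ft_force: [-8.2, -1.2, 7.5]
width: 11.5
grasp_force: 30.0
t 28.2 pos [605.5 129.4  28.1] yaw 1.703 tilt -1.0 w 11.5 units [-2.22 -0.43  0.1 ] turn z -0.03 F [-8.2 -1.2  7.5] q [0.19 0.68 1.73 0.   0.74 0.06]
```

```bash
python3 -m jog '[[-0.12,-0.02,0,0,0,0,0.05],[-0.12,0,0,0,0,0,0.05],[-0.12,0,0,0,0,0,0.05],[-0.12,0,0,0,0,0,0.05],[-0.12,0,0,0,0,0,0.05],[-0.12,0,0,0,0,0,0.05],[-0.12,0,0,0,0,0,0.05],[-0.12,0,0,0,0,0,0.05],[-0.12,0,0,0,0,0,0.05],[-0.12,0,0,0,0,0,0.05],[-0.12,0,0,0,0,0,0.05],[-0.12,0,0,0,0,0,0.05],[-0.12,0,0,0,0,0,0.05],[-0.12,0,0,0,0,0,0.05],[-0.12,0,0,0,0,0,0.05],[-0.12,0,0,0,0,0,0.05],[-0.12,0,0,0,0,0,0.05],[-0.12,0,0,0,0,0,0.05],[0,0,0,0,0,0,0.05],[0,0,0,0,0,0,0.05]]'; python3 - <<'E'
from ov import *; import d
a=snap('top','top7.png');b=snap('side','side7.png')
d.go(619.6,25.8,28,1.706)
cv2.imwrite('pics/o8.png',np.vstack([panel(a,'top',(205,140,160,64),5,[]),panel(b,'side',(190,175,160,56),5,[])]))
E
```

```text
t: 30.2
ee_pos: [617.0, 43.1, 28.1]
orientation: [-2.069, -2.362, 0.003]
ft_force: [-6.0, -2.9, 5.8]
width: 11.9
grasp_force: 30.0
t 30.3 pos [617.   43.2  28.1] yaw 1.703 tilt -1.0 w 11.8 units [-0.44  0.01  0.  ] turn z -0.03 F [-5.3 -2.6  5.4] q [ 0.05  0.68  1.73 -0.    0.73 -0.08]
```

View pics/o8.png

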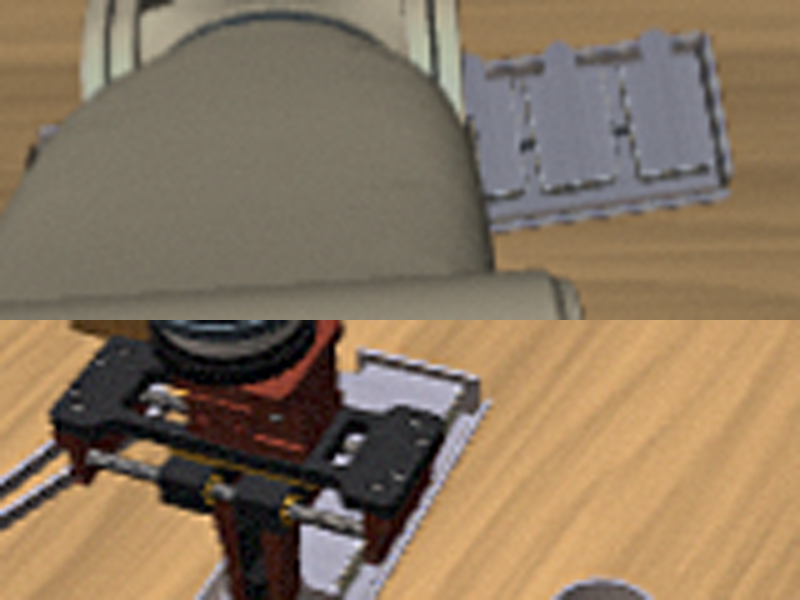

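The row is closing up straight in the top view, with gaps still at (527,145), (620,130) and the stop. About 17 mm remain, so I'll approach slowly.

```bash
python3 -m jog '[[-0.04,0,0,0,0,0,0.05],[-0.04,0,0,0,0,0,0.05],[-0.04,0,0,0,0,0,0.05],[-0.04,0,0,0,0,0,0.05],[-0.04,0,0,0,0,0,0.05],[-0.04,0,0,0,0,0,0.05],[-0.04,0,0,0,0,0,0.05],[-0.04,0,0,0,0,0,0.05],[-0.03,0,0,0,0,0,0.05],[0,0,0,0,0,0,0.05]]'; python3 d.py 619.6 25.8 28 1.706;  python3 -m jog '[[-0.03,0,0,0,0,0,0.05],[0,0,0,0,0,0,0.05]]'
```

```text
t: 31.3
ee_pos: [618.8, 29.8, 28.1]
orientation: [-2.069, -2.362, 0.003]
ft_force: [-5.2, 0.2, 5.5]
width: 11.6
grasp_force: 30.0
t 31.3 pos [618.8  29.8  28.1] yaw 1.703 tilt -1.0 w 11.6 units [-0.1   0.01  0.  ] turn z -0.03 F [-5.2  0.2  5.5] q [ 0.03  0.68  1.73  0.    0.73 -0.1 ]
t: 31.5
ee_pos: [618.9, 28.7, 28.1]
orientation: [-2.069, -2.362, 0.003]
ft_force: [-5.9, 0.5, 5.5]
width: 12.3
grasp_force: 30.0
```

```bash
for i in 1; do python3 -m jog '[[-0.025,0,0,0,0,0,0.05],[0,0,0,0,0,0,0.05]]' | grep -E 'ee_pos|ft_f'; done; python3 -m jog '[[-0.025,0,0,0,0,0,0.05],[0,0,0,0,0,0,0.05]]' | grep -E 'ee_pos|ft_f'
```

```text
ee_pos: [619.0, 27.7, 28.1]
ft_force: [-6.0, 0.7, 5.9]
ee_pos: [619.2, 26.8, 28.1]
ft_force: [-5.9, 0.3, 6.5]
```

```bash
python3 -m jog '[[-0.015,0,0,0,0,0,0.05],[0,0,0,0,0,0,0.05]]' | grep -E 'ee_pos|ft_f'
```

```text
ee_pos: [619.2, 26.2, 28.1]
ft_force: [-5.4, 1.1, 4.9]
```

```bash
python3 -m jog '[[-0.02,0,0,0,0,0,0.05],[0,0,0,0,0,0,0.05]]' | grep -E 'ee_pos|ft_f'; python3 -m jog '[[-0.02,0,0,0,0,0,0.05],[0,0,0,0,0,0,0.05]]' | grep -E 'ee_pos|ft_f'
```

```text
ee_pos: [619.3, 25.4, 28.1]
ft_force: [-6.4, 1.2, 6.2]
ee_pos: [619.4, 24.6, 28.1]
ft_force: [-5.2, 1.2, 5.6]
```

```bash
python3 -m jog '[[-0.02,0,0,0,0,0,0.05],[0,0,0,0,0,0,0.05]]' | grep -E 'ee_pos|ft_f'; python3 -m jog '[[-0.02,0,0,0,0,0,0.05],[0,0,0,0,0,0,0.05]]' | grep -E 'ee_pos|ft_f'
```

```text
ee_pos: [619.5, 24.3, 28.1]
ft_force: [-6.7, 2.1, 6.4]
ee_pos: [619.5, 24.2, 28.1]
ft_force: [-6.5, 7.7, 6.4]
```

```bash
python3 -m jog '[[-0.01,0,0,0,0,0,0.05],[0,0,0,0,0,0,0.05]]' | grep -E 'ee_pos|ft_f'; python3 -m jog '[[0.015,0,0,0,0,0,0.05],[0,0,0,0,0,0,0.3],[0,0,0,0,0,0,0.4],[0,0,0,0,0,0,0.4],[0,0,0,0,0,0,0.4],[0,0,-0.3,0,0,0,0.4],[0,0,-0.6,0,0,0,0.4],[0,0,-0.8,0,0,0,0.4],[0,0,-0.6,0,0,0,0.4],[0.6,-0.7,0,0,0,0,0.4],[0.6,-0.7,0,0,0,0,0.4],[0.6,-0.7,0,0,0,0,0.4],[0.6,-0.7,0,0,0,0,0.4],[0.6,-0.7,0,0,0,0,0.4],[0.6,-0.7,0,0,0,0,0.4],[0,0,0,0,0,0,0.4],[0,0,0,0,0,0,0.4]]'; python3 - <<'E'
from ov import *; import d
a=snap('top','top8.png');b=snap('side','side8.png')
t=(621,18,.135); tr=lambda y:(t[0]-y*np.sin(t[2]),t[1]+y*np.cos(t[2]),t[2])
it=[('fin',(*tr(8),0),np.eye(3),(0,255,0))]
cv2.imwrite('pics/o9.png',np.vstack([panel(a,'top',(205,140,160,64),5,it),panel(b,'side',(190,175,160,56),5,[])]))
E
```

```text
ee_pos: [619.5, 24.2, 28.1]
ft_force: [-6.6, 9.2, 6.6]
t: 34.8
ee_pos: [435.9, 144.3, 120.8]
orientation: [2.067, 2.364, 0.002]
ft_force: [1.0, -0.4, 0.4]
width: 35.0
grasp_force: 0.0
```

View pics/o9.png

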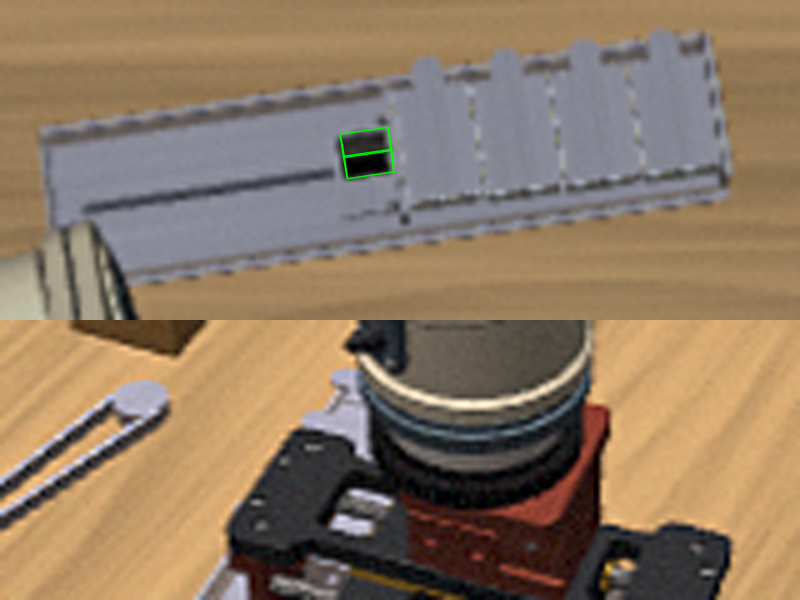

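The top view shows the four pots packed between the follower face at (400,160) and the end stop at (715,110). All tabs are over the far lip, the foils are level, and the fin wire for a reading of 0.145 lies on the fin. The arm is clear, so I'm handing in.

```bash
python3 -c "
from workcell import ctrl
print(ctrl.close_job())"
```

```text
the job is handed in; nothing more can be done
None
```

I handed the job in at about 35 s, and the hand-in gave no verdict. All four pots are packed foil-up against the end stop with their tabs over the customers' lip. The follower is snug on the row at about 0.145 m, and nothing else on the counter was touched as far as I could see.

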